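# Release the tote with the paired keys

## Task

Let the tote of bolts roll down the sloping roller lane: press the two round keys on the white console down fully and together, one with each fingertip and never one alone, and keep both down until the tote has come to rest against the stop at the lower end of the lane. Then let go and draw the hand clear upwards. Do not touch the tote itself, and leave the loose things around the station where they are.

Things in the scene. Friction and masses are not known exactly. Their poses are not given: they have to be found in the camera images.
- station: fixed station: a white console (90 mm in x, 140 mm in y, top 80 mm up) and beyond it, on the +x side, a sloping roller lane along y. Origin on the table under the midpoint of the two keys; at zero yaw x points away from the robot, y left, z up; it may be turned up to 0.45 rad.
- key_left (a joint): travel of the left key (station +y side), m: 0 up, 0.011 fully down, straight down. A spring resists with about 1.2 N at the top, 4 N fully down, and lifts the key when let go. Each key lowers one of two catches in front of the tote, clear of it from 0.008 on; both must be down for the tote to go.
- key_right (a joint): the same for the right key (station -y side)
- key_left_top (a point): centre of the flat top of the left key, a black disc 30 mm across, 100 mm above the table when up, in a 40 mm wide collar that rises to 85 mm. The key centres are 64 mm apart along the station's y; midway a fixed white ridge, 8 mm thick in y, 60 mm long in x, rises to 100 mm: the fingers straddle it.
- key_right_top (a point): centre of the top of the right key, the same
- tote: loose grey open tote of bolts, 120 (x) by 150 (y) by 60 mm high, 0.5 to 1 kg; origin at the centre of its underside, axes as the station's, tilted with the lane. It waits at station y = +75 mm, its top at most 145 mm up. With both keys down it rolls by itself to station -y in 2 to 6 s and rests on the stop at y = -129 mm.
- lane_stop (a point): middle of the inner face of the stop at the low end of the lane, at roller height: station x = +170, y = -203, z = 37 mm. The lane is 138 mm wide over its rails, centred on station x = +170, slopes 7 degrees and reaches from y = -210 (low) to +185 mm (high); rail tops are 60 mm up at the low end, 108 mm at the high end.
- jar: bystander: small jar 52 mm across, 75 mm high, standing beside the console; origin at the centre of its underside
- spacer: bystander: turned aluminium post 28 mm across with a 40 mm foot, 60 mm high, standing beside the console; origin at the centre of its underside
- base_plate: bystander: red machine base plate with slots, 80 by 120 by 34 mm, lying in front of the console on the robot's side; origin at the centre of its underside
Not all that is in view belongs to the job. What is meant by the tote is not pink or yellow, and is the larger of those in its own colour.

How it is judged (in metres and radians):
On the way, in this order (a step that is already met when the one before it is completed fails the run):
1. both keys fully down together, one under each fingertip, the tote not yet at the stop (value of joint each of key_left, key_right above 0.009 m and contact force between the fingers and key_left above 0.5 N and contact force between the fingers and key_right above 0.5 N and y of tote in the frame of station above -0.09 m), for 0.2 s.
2. the tote at rest against the lower stop with both keys still held down by the fingertips (value of joint each of key_left, key_right above 0.009 m and contact force between the fingers and key_left above 0.5 N and contact force between the fingers and key_right above 0.5 N and y of tote in the frame of station below -0.12 m and linear speed of tote below 0.01 m/s), for 0.2 s.
At the end, for the whole second after the job is handed in: The tote rests against the lower stop (origin beyond station y = -120 mm, speed under 10 mm/s), lying flat on the rollers, both keys are up again (within 2 mm), and the loose things are within 20 mm of where they stood (y of tote in the frame of station below -0.12 m and linear speed of tote below 0.01 m/s and angle between the z axis of tote and the z axis of station, either way round below 0.2 rad and z of tote in the frame of station below 0.065 m and value of joint each of key_left, key_right below 0.002 m and distance of each of jar, spacer, base_plate from where it was at the start of the episode below 0.02 m); the robot touches nothing.
It fails at once if one key is pressed fully down while the other is up ((value of joint key_left above 0.009 m and value of joint key_right below 0.002 m) or (value of joint key_right above 0.009 m and value of joint key_left below 0.002 m)).
It fails at once if a key is let up (above half its travel) while the tote is still rolling (y of tote in the frame of station between -0.115 and 0.055 m and value of joint any of key_left, key_right below 0.005 m).
It fails at once if the robot touches the tote (contact force between any of the fingers, the arm and tote above 0.5 N).
It fails at once if the tote is lifted off the lane (z of tote in the frame of station above 0.09 m).
It fails at once if a loose thing beside the station is moved (distance of any of jar, spacer, base_plate from where it was at the start of the episode above 0.02 m).
It also fails if it takes over 35 s, if anything falls off the work surface, if the arm or the gripper's body presses on something with over 40 N, if the wrist force passes 120 N, or if a joint passes its speed limit or range.

## Robot

A 6-joint arm with a two-finger parallel gripper is mounted at the origin on the work surface. World frame = base frame: x ahead of the robot, y to its left, z up, the work surface at z = 0. Lengths are in mm, angles in rad, forces in N, time in s.
With the tool pointing down it reaches from about 350 to 975 mm from the base axis. Payload 7.1 kg.
Tool frame: the origin (TCP) lies midway between the tips of the shut fingers; the grasp point (between the pads) lies 19 mm behind it; z points along the fingers, y is the line along which they close (so a half turn about z gives the same grasp; the last joint's range is limited). The gripper opens to 88 mm and grips with 3 to 60 N. Pads are 20 mm wide; open, the fingers measure 115 mm over their backs; the gripper's body (75 mm by 178 mm) begins 61 mm behind the grasp point.
Start: joints at [1.089, 0.423, 1.63, -0, 1.089, -0.019], TCP at [279.002, 559.252, 222.675] pointing down, gripper open.
Joint ranges: [-3, 3], [-0.9, 2.11], [0.09, 2.58], [-1.31, 4.45], [0.11, 2.69], [-2.54, 2.54]. Speed limits (rad/s): [2.39, 2.39, 3.01, 3.14, 3.14, 3.14].

## Interface

Orientations are given as a rotation vector (axis times angle).
In Python, from workcell import ctrl gives the robot as it stands. The module is installed in compiled form; this text tells all that it offers.
- The arm moves only by the tool servo_tool, never from a script. Its argument "increments" is a list of rows, each a list of 7 numbers: the shift along the world's x, y, z in cm, then the turn, a rotation vector about the world's x, y, z in degrees, then the opening, from -1 (shut) to 1 (fully open). A call has 1 to 20 rows; each row is the pose to reach, as a shift and turn from the pose commanded when the call began; what a row does not reach only later rows make up. A row lasts 1/12 s, in which the tool goes at most 41.7 mm and 7.16 degrees, less where a joint would pass 70% of its speed; a pose out of reach is approached as far as the arm can. A call with a gripper value outside its range is refused whole. The fingers move at their own pace and stop on an object; the grip force is fixed at half the most. Time passes only in rows, so rows that repeat a pose let the fingers close. It gives the time, the measured TCP pose, the force, the opening and the grip force at its end, in the units of the state.
- ctrl.get_obs(): the state, without advancing time (a new reading comes with each control period).
- ctrl.get_image(name): name is "side" or "top" or "wrist"; returns a dict with "image" (400x640x3 uint8, red, green, blue), "fx", "fy", "cx", "cy" (pixels), "extrinsics" (4x4, takes a point from camera to world coordinates); the wrist camera has in their place "tool_from_camera" (4x4, takes a point from camera to tool coordinates, whose origin is the TCP and whose axes are the flange's). Camera axes: x right, y up, looking along -z (the intrinsics and any distortion apply to the point x, -y, -z); pixel columns grow to the right and rows downward; lengths in mm; the calibration is good to about 2 mm. The wrist camera is an equidistant fisheye: a pixel r from the principal point sees the ray r / f radians off the axis. A picture is of the moment at which its call begins: read the wrist's pose just before it. There is no depth.
- ctrl.close_job(): hands the job in; it is judged then, once.
The state is a dict: "t": time; "qpos": joint angles; "qvel": joint speeds; "joint_torque": joint torques, N m; "ee_pos": TCP position; "orientation": TCP orientation; "ft_force": force on the tool from outside, world axes, zero at the start; "moment": the same for the moment, N m; "width": finger opening in mm; "grasp_force": force on a finger pad.
Only numpy, scipy, OpenCV 4.12 (cv2) and the standard library are available. Lean on these libraries where they do the work, as an engineer would, in place of code of your own. Each camera call takes 0.05 s, during which the arm holds its last target. There are 200 camera calls.

## Working session

There is one attempt and no reset: what is moved stays moved. The work goes in short steps, Python scripts to look and compute and a tool call to move; the robot and the scene stay as the last step left them, time stands still between calls to the robot, and variables do not carry over. Pictures are saved under pics/ and viewed, at most 10 in all, crops included, and the job is handed in when it is done.

Besides the shell and the picture viewer there is one more tool, called after ">>>" as name([rows], argument=value, ...), one row to a line, values as JSON. servo_tool: Moves the arm, as the interface text tells. Its arguments: {"type":"object","properties":{"increments":{"type":"array","items":{"type":"array","items":{"type":"number"}}}},"required":["increments"]}

```bash
mkdir -p pics; cat > h.py <<'E'
import numpy as np, cv2, pickle
from workcell import ctrl
def snap(n,f):
    o=ctrl.get_obs(); d=ctrl.get_image(n); d['obs']=o
    pickle.dump(d,open(f'pics/{f}.pkl','wb')); cv2.imwrite(f'pics/{f}.png',d['image'][:,:,::-1]); return d
def ray(f,u,v):
    d=pickle.load(open(f'pics/{f}.pkl','rb'))
    x=(u-d['cx'])/d['fx']; y=(v-d['cy'])/d['fy']
    if 'extrinsics' in d: E=np.array(d['extrinsics']); r=np.array([x,-y,-1])
    else:
        from scipy.spatial.transform import Rotation as R
        T=np.eye(4);T[:3,:3]=R.from_rotvec(d['obs']['orientation']).as_matrix();T[:3,3]=d['obs']['ee_pos']
        E=T@np.array(d['tool_from_camera']); t=np.hypot(x,y); s=np.sin(t)/max(t,1e-9); r=np.array([x*s,-y*s,-np.cos(t)])
    return E[:3,3],E[:3,:3]@r
def atz(f,u,v,z):
    o,r=ray(f,u,v); return o+r*(z-o[2])/r[2]
E
python3 -c "
from h import *
for n in ('top','side'):
    d=snap(n,n+'0'); print(n,d['fx'],d['cx'],d['cy'],np.round(d['extrinsics'],3).tolist(),[k for k in d])
print(ctrl.get_obs())
a=cv2.imread('pics/top0.png');cv2.imwrite('pics/b.png',a)"
```

```text
top 417.37016414625265 319.65952328449305 195.76007718581405 [[-0.024, 0.996, -0.09, 526.416], [-1.0, -0.024, -0.005, -12.131], [-0.007, 0.09, 0.996, 987.6], [0.0, 0.0, 0.0, 1.0]] ['image', 'fx', 'fy', 'cx', 'cy', 'extrinsics', 'obs']
side 448.76776667756957 321.73158994055893 204.52007360056658 [[-0.965, 0.2, -0.169, 441.237], [-0.262, -0.721, 0.642, 641.493], [0.006, 0.664, 0.748, 876.805], [0.0, 0.0, 0.0, 1.0]] ['image', 'fx', 'fy', 'cx', 'cy', 'extrinsics', 'obs']
{'t': 0.1, 'qpos': array([ 1.08900065e+00,  4.23767903e-01,  1.63061308e+00, -2.05582447e-05,
        1.08860780e+00, -1.90034100e-02]), 'qvel': array([ 0.00204434, -0.00203923, -0.00038013,  0.00048488, -0.00343832,
       -0.00048309]), 'joint_torque': array([ 8.72295714e-04, -5.45611167e+01, -2.74324393e+01,  6.45337114e-02,
        1.87623454e-02, -3.89292813e-05]), 'ee_pos': array([278.77824118, 558.8126512 , 221.97745581]), 'orientation': array([-7.20392343e-01, -3.05754346e+00,  2.13151004e-03]), 'ft_force': array([-0.03754922,  0.7342135 , -0.0705976 ]), 'moment': array([ 0.03566703, -0.01562846, -0.04400216]), 'grasp_force': 0.0, 'width': 87.71871705803203}
```

View pics/top0.png

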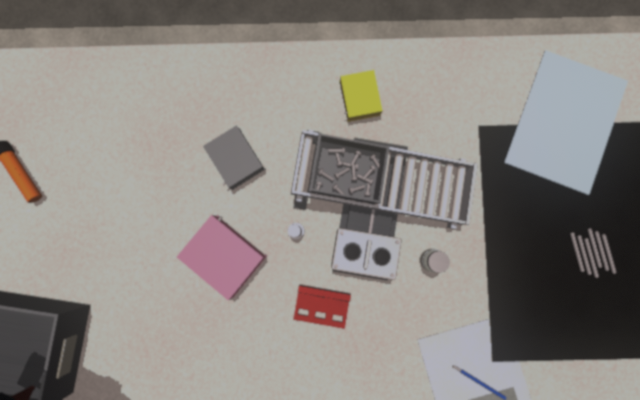

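View pics/side0.png

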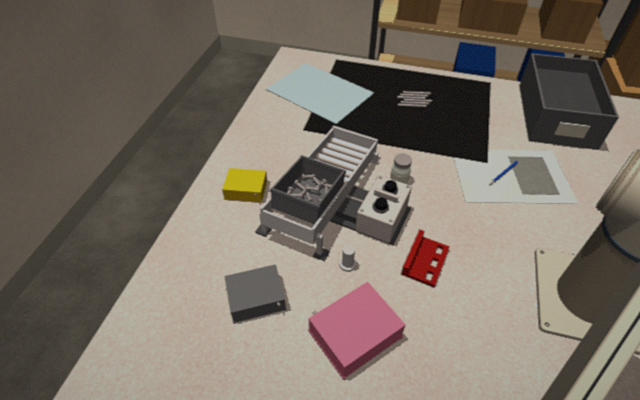

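The top view shows the keys at (353,252) and (382,257), the tote at (348,170), the spacer at (295,232), the jar at (436,262) and the base plate at (322,306). The side view shows the tote waiting at the high end of the lane, with the keys at about (390,187) and (381,204).

```bash
python3 -c "
from h import *
a=cv2.imread('pics/top0.png')[215:295,310:420];cv2.imwrite('pics/c.png',cv2.resize(a,None,fx=7,fy=7,interpolation=2))
b=cv2.imread('pics/side0.png')[165:245,345:425];cv2.imwrite('pics/cs.png',cv2.resize(b,None,fx=7,fy=7,interpolation=2))
L=atz('top0',353,252,100);R=atz('top0',382,257,100);print(L,R,L-R,np.hypot(*(L-R)[:2]),(L+R)/2)
L=atz('side0',381,204,100);R=atz('side0',390,187,100);print(L,R,L-R,(L+R)/2)
from scipy.spatial.transform import Rotation as Ro
print(Ro.from_rotvec(ctrl.get_obs()['orientation']).as_matrix().round(3))
"
```

```text
[485.96332677 -74.92803504 100.        ] [ 474.11157958 -135.60588912  100.        ] [11.85174719 60.67785408  0.        ] 61.824476437836054 [ 480.03745318 -105.26696208  100.        ]
[484.72462414 -64.07336662 100.        ] [ 473.54059623 -123.89707707  100.        ] [11.18402791 59.82371045  0.        ] [479.13261019 -93.98522184 100.        ]
[[-0.895  0.446 -0.001]
 [ 0.446  0.895 -0.001]
 [ 0.    -0.001 -1.   ]]
```

View pics/c.png

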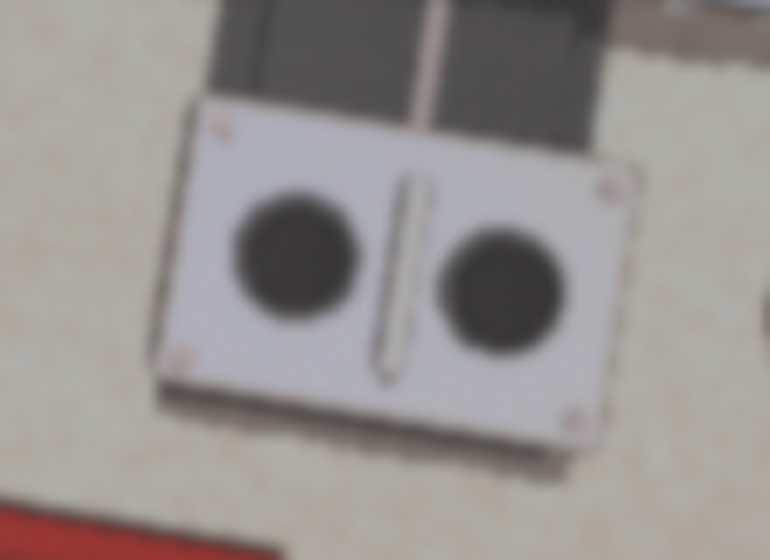

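The enlarged crop puts the keys at top-image pixels (352,251.5) and (381.5,256). That gives a midpoint near (480,-103) and a yaw of about -0.185. I'll go above it and look with the wrist camera.

>>> servo_tool([
  [1, -3.3, 0, 0, 0, 1, 0.14],
  [2, -6.6, 0, 0, 0, 2, 0.14],
  [3.2, -10.5, 0, 0, 0, 3, 0.14],
  [4.4, -14.4, 0, 0, 0, 4, 0.14],
  [5.6, -18.3, 0, 0, 0, 5, 0.14],
  [6.8, -22.2, 0, 0, 0, 6, 0.14],
  [8, -26.1, 0, 0, 0, 7, 0.14],
  [9.2, -30, 0, 0, 0, 8, 0.14],
  [10.4, -33.9, 0, 0, 0, 9, 0.14],
  [11.6, -37.8, 0, 0, 0, 10, 0.14],
  [12.8, -41.7, 0, 0, 0, 11, 0.14],
  [14, -45.6, 0, 0, 0, 12, 0.14],
  [15.2, -49.5, 0, 0, 0, 13, 0.14],
  [16.4, -53.4, 0, 0, 0, 14, 0.14],
  [17.6, -57.3, 0, 0, 0, 15, 0.14],
  [18.8, -61.2, 0, 0, 0, 15.5, 0.14],
  [19.6, -64, 0, 0, 0, 16, 0.14],
  [20.1, -66, 0, 0, 0, 16, 0.14],
  [20.1, -66, 0, 0, 0, 16, 0.14],
  [20.1, -66, 0, 0, 0, 16, 0.14],
])

```text
t: 1.77
ee_pos: [479.7, -101.4, 222.3]
orientation: [-0.292, -3.127, -0.001]
ft_force: [0.1, 0.0, 0.4]
width: 49.9
grasp_force: 0.0
```

```bash
python3 -c "
from h import *
d=snap('wrist','w1'); print(d['fx'],d['cx'],d['cy'],np.round(d['tool_from_camera'],3).tolist()); o=ctrl.get_obs();print(o['t'],o['ee_pos'],o['orientation'],o['width'],o['qpos'])"
```

```text
309.70691628693146 321.7299346735664 196.8765985988476 [[0.0, 0.969, 0.248, 67.34], [1.0, -0.0, -0.001, 0.537], [-0.001, 0.248, -0.969, -162.794], [0.0, 0.0, 0.0, 1.0]]
1.8167 [ 479.41451138 -100.51070422  222.25091324] [-2.89564781e-01 -3.12702418e+00 -7.28459229e-04] 50.25840288991225 [-2.31142437e-01  2.25409164e-01  1.92208143e+00  3.51404949e-04
  9.95344881e-01 -1.61745534e+00]
```

View pics/w1.png

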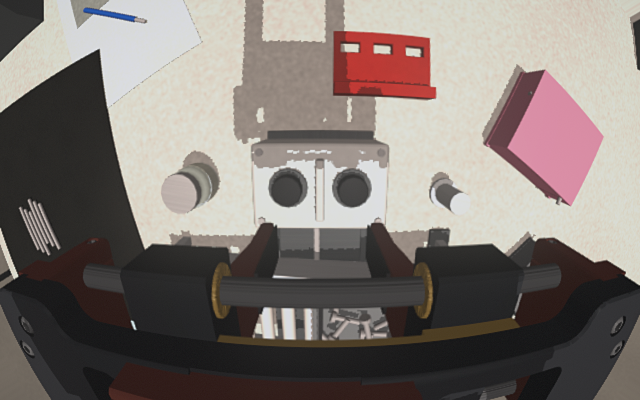

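The wrist view shows the key tops at about (288,188) and (351,188), level in the image, so the tool's yaw nearly matches the station. I'll enlarge it to read them properly.

```bash
python3 -c "
from h import *
a=cv2.imread('pics/w1.png')[125:235,245:395];cv2.imwrite('pics/c2.png',cv2.resize(a,None,fx=5,fy=5,interpolation=2))
L=atz('w1',351,188,100);R=atz('w1',288,188,100);print(L,R,L-R,(L+R)/2)"
```

```text
[481.72174921 -72.81824074 100.        ] [ 470.69160027 -131.42542884  100.        ] [11.03014895 58.6071881   0.        ] [ 476.20667474 -102.12183479  100.        ]
```

View pics/c2.png

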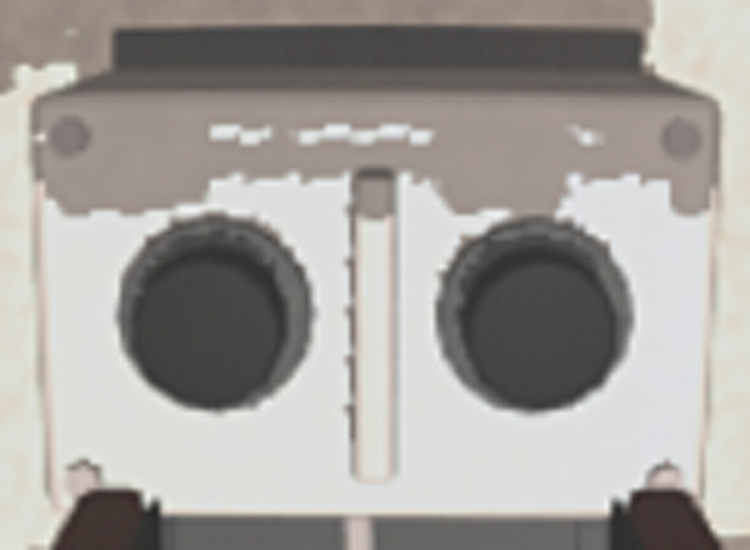

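View pics/cs.png

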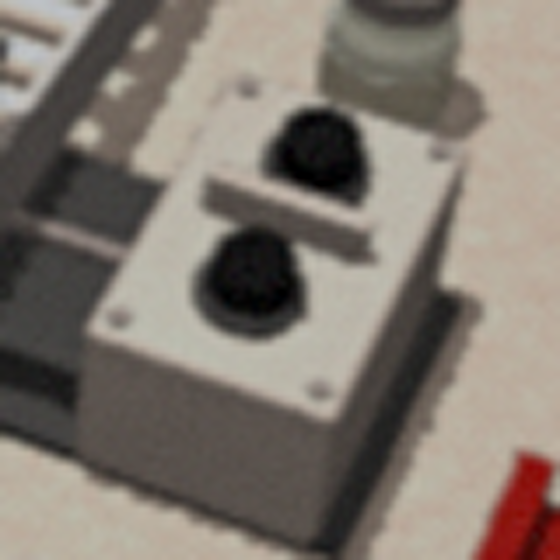

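The wrist crop puts the key top centres at (286.8,190.6) for the right and (353,190.6) for the left. In the side crop they are at about (382.4,201.9) for the left and (391,185) for the right.

```bash
python3 -c "
from h import *
for f,l,r in (('w1',(353,190.6),(286.8,190.6)),('side0',(382.4,201.9),(391,185)),('top0',(352,251.5),(381.5,256))):
    L=atz(f,*l,100);R=atz(f,*r,100);D=L-R;print(f,(L+R)/2,np.hypot(*D[:2]),-np.arctan2(D[0],D[1]))
o=ctrl.get_obs();print(o['ee_pos'],-2*o['orientation'][0]/o['orientation'][1])"
```

```text
w1 [ 478.75794207 -102.21832979  100.        ] 62.812004883641634 -0.18597748040061413
side0 [ 477.52310611 -101.29838969  100.        ] 60.65459480550173 -0.1727559642756886
top0 [ 481.6394172  -103.74235528  100.        ] 62.72158771897994 -0.17364248401637655
[ 479.41451138 -100.51070422  222.25091324] -0.18520149814079304
```

>>> servo_tool([
  [-0.1, -0.15, -2, 0, 0, 0, 0.14],
  [-0.1, -0.15, -4.5, 0, 0, 0, 0.14],
  [-0.1, -0.15, -7, 0, 0, 0, 0.14],
  [-0.1, -0.15, -9, 0, 0, 0, 0.14],
  [-0.1, -0.15, -10.5, 0, 0, 0, 0.14],
  [-0.1, -0.15, -11.3, 0, 0, 0, 0.14],
  [-0.1, -0.15, -11.3, 0, 0, 0, 0.14],
  [-0.1, -0.15, -11.3, 0, 0, 0, 0.14],
])

```text
t: 2.48
ee_pos: [478.9, -101.4, 109.9]
orientation: [-0.286, -3.128, -0.0]
ft_force: [0.4, -0.5, 0.1]
width: 50.1
grasp_force: 0.0
```

```bash
python3 -c "
from h import *
snap('wrist','w2'); snap('side','s2'); o=ctrl.get_obs();print(o['t'],o['ee_pos'],o['orientation'],o['width'],o['ft_force'])
a=cv2.imread('pics/w2.png')[120:320,200:440];b=cv2.imread('pics/s2.png')[130:230,320:460]
a=cv2.resize(a,(480,400),interpolation=2);b=cv2.resize(b,(560,400)[:2],interpolation=2)
cv2.imwrite('pics/c3.png',np.vstack([cv2.resize(a,(360,300)),cv2.resize(b,(360,257))]))"
```

```text
2.5833 [ 479.65866697 -101.9628355   110.62881022] [ 2.86774388e-01  3.12696286e+00 -2.88573001e-04] 50.14920011109202 [ 0.48317453 -0.08228986  0.04393443]
```

View pics/c3.png

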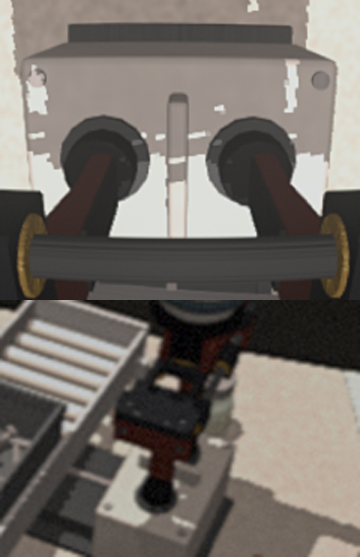

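Both fingertips are centred over their keys, in the crop at about (105,160) and (258,160), and they straddle the ridge. I'll press now.

>>> servo_tool([
  [0, 0, -0.5, 0, 0, 0, 0.14],
  [0, 0, -0.9, 0, 0, 0, 0.14],
  [0, 0, -1.3, 0, 0, 0, 0.14],
  [0, 0, -1.7, 0, 0, 0, 0.14],
  [0, 0, -2.0, 0, 0, 0, 0.14],
  [0, 0, -2.2, 0, 0, 0, 0.14],
  [0, 0, -2.2, 0, 0, 0, 0.14],
  [0, 0, -2.2, 0, 0, 0, 0.14],
  [0, 0, -2.2, 0, 0, 0, 0.14],
])

```text
t: 3.33
ee_pos: [479.7, -102.4, 89.2]
orientation: [0.288, 3.127, -0.0]
ft_force: [-3.8, 2.4, 22.9]
width: 50.1
grasp_force: 11.4
```

>>> servo_tool([
  [0, 0, 0, 0, 0, 0, 0.14],
  [0, 0, 0, 0, 0, 0, 0.14],
  [0, 0, 0, 0, 0, 0, 0.14],
  [0, 0, 0, 0, 0, 0, 0.14],
  [0, 0, 0, 0, 0, 0, 0.14],
  [0, 0, 0, 0, 0, 0, 0.14],
  [0, 0, 0, 0, 0, 0, 0.14],
  [0, 0, 0, 0, 0, 0, 0.14],
  [0, 0, 0, 0, 0, 0, 0.14],
  [0, 0, 0, 0, 0, 0, 0.14],
  [0, 0, 0, 0, 0, 0, 0.14],
  [0, 0, 0, 0, 0, 0, 0.14],
  [0, 0, 0, 0, 0, 0, 0.14],
  [0, 0, 0, 0, 0, 0, 0.14],
  [0, 0, 0, 0, 0, 0, 0.14],
  [0, 0, 0, 0, 0, 0, 0.14],
  [0, 0, 0, 0, 0, 0, 0.14],
  [0, 0, 0, 0, 0, 0, 0.14],
  [0, 0, 0, 0, 0, 0, 0.14],
  [0, 0, 0, 0, 0, 0, 0.14],
])

```text
t: 5.0
ee_pos: [479.7, -102.4, 89.2]
orientation: [0.288, 3.127, -0.0]
ft_force: [-3.7, 1.7, 21.9]
width: 50.2
grasp_force: 11.3
```

>>> servo_tool([
  [0, 0, 0, 0, 0, 0, 0.14],
  [0, 0, 0, 0, 0, 0, 0.14],
  [0, 0, 0, 0, 0, 0, 0.14],
  [0, 0, 0, 0, 0, 0, 0.14],
  [0, 0, 0, 0, 0, 0, 0.14],
  [0, 0, 0, 0, 0, 0, 0.14],
  [0, 0, 0, 0, 0, 0, 0.14],
  [0, 0, 0, 0, 0, 0, 0.14],
  [0, 0, 0, 0, 0, 0, 0.14],
  [0, 0, 0, 0, 0, 0, 0.14],
  [0, 0, 0, 0, 0, 0, 0.14],
  [0, 0, 0, 0, 0, 0, 0.14],
  [0, 0, 0, 0, 0, 0, 0.14],
  [0, 0, 0, 0, 0, 0, 0.14],
  [0, 0, 0, 0, 0, 0, 0.14],
  [0, 0, 0, 0, 0, 0, 0.14],
  [0, 0, 0, 0, 0, 0, 0.14],
  [0, 0, 0, 0, 0, 0, 0.14],
  [0, 0, 0, 0, 0, 0, 0.14],
  [0, 0, 0, 0, 0, 0, 0.14],
])

```text
t: 6.67
ee_pos: [479.7, -102.4, 89.2]
orientation: [0.288, 3.127, -0.0]
ft_force: [-3.9, 2.1, 22.5]
width: 50.0
grasp_force: 11.3
```

>>> servo_tool([
  [0, 0, 0, 0, 0, 0, 0.14],
  [0, 0, 0, 0, 0, 0, 0.14],
  [0, 0, 0, 0, 0, 0, 0.14],
  [0, 0, 0, 0, 0, 0, 0.14],
  [0, 0, 0, 0, 0, 0, 0.14],
  [0, 0, 0, 0, 0, 0, 0.14],
  [0, 0, 0, 0, 0, 0, 0.14],
  [0, 0, 0, 0, 0, 0, 0.14],
  [0, 0, 0, 0, 0, 0, 0.14],
  [0, 0, 0, 0, 0, 0, 0.14],
  [0, 0, 0, 0, 0, 0, 0.14],
  [0, 0, 0, 0, 0, 0, 0.14],
  [0, 0, 0, 0, 0, 0, 0.14],
  [0, 0, 0, 0, 0, 0, 0.14],
  [0, 0, 0, 0, 0, 0, 0.14],
  [0, 0, 0, 0, 0, 0, 0.14],
  [0, 0, 0, 0, 0, 0, 0.14],
  [0, 0, 0, 0, 0, 0, 0.14],
  [0, 0, 0, 0, 0, 0, 0.14],
  [0, 0, 0, 0, 0, 0, 0.14],
])

```text
t: 8.33
ee_pos: [479.7, -102.4, 89.1]
orientation: [0.288, 3.127, -0.0]
ft_force: [-4.6, 1.4, 22.2]
width: 50.0
grasp_force: 11.3
```

```bash
python3 -c "
from h import *
b=snap('side','s3')['image']; o=ctrl.get_obs();print(o['t'],o['ee_pos'],o['ft_force'])
import time
a=snap('side','s4')['image'];print(np.abs(a.astype(int)-b).mean())"
```

```text
8.3833 [ 479.65602101 -102.37176513   89.13426858] [-4.59266776  2.53306607 22.90992795]
1.7583997395833333
```

View pics/s4.png

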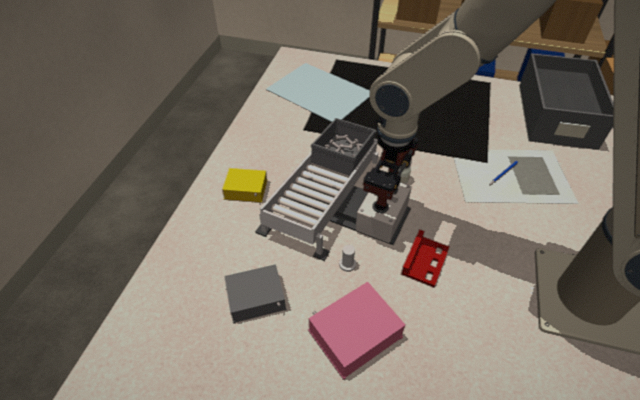

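The tote, at (346,145), has reached the low end. I'll hold a bit longer and check that it isn't still moving.

>>> servo_tool([
  [0, 0, 0, 0, 0, 0, 0.14],
  [0, 0, 0, 0, 0, 0, 0.14],
  [0, 0, 0, 0, 0, 0, 0.14],
  [0, 0, 0, 0, 0, 0, 0.14],
  [0, 0, 0, 0, 0, 0, 0.14],
  [0, 0, 0, 0, 0, 0, 0.14],
  [0, 0, 0, 0, 0, 0, 0.14],
  [0, 0, 0, 0, 0, 0, 0.14],
  [0, 0, 0, 0, 0, 0, 0.14],
  [0, 0, 0, 0, 0, 0, 0.14],
  [0, 0, 0, 0, 0, 0, 0.14],
  [0, 0, 0, 0, 0, 0, 0.14],
])

```text
t: 9.43
ee_pos: [479.7, -102.4, 89.2]
orientation: [0.288, 3.127, -0.0]
ft_force: [-4.5, 1.8, 22.7]
width: 50.1
grasp_force: 11.3
```

```bash
python3 -c "
from h import *
a=snap('side','s5')['image'];b=cv2.imread('pics/s3.png')[:,:,::-1]
f=lambda i:np.float32(cv2.cvtColor(i[110:180,300:380].copy(),cv2.COLOR_RGB2GRAY))
print(cv2.phaseCorrelate(f(a),f(b)),ctrl.get_obs()['ft_force'])"
```

```text
((0.040742945757976656, -0.03528192948336084), 0.9927661303016875) [-4.4516635   2.75915504 22.1341464 ]
```

The tote is at rest. Now I'll let go, straight up.

>>> servo_tool([
  [0, 0, 0.5, 0, 0, 0, 0.14],
  [0, 0, 1.2, 0, 0, 0, 0.14],
  [0, 0, 2.5, 0, 0, 0, 0.14],
  [0, 0, 4.5, 0, 0, 0, 0.14],
  [0, 0, 7, 0, 0, 0, 0.14],
  [0, 0, 10, 0, 0, 0, 0.14],
  [0, 0, 12.5, 0, 0, 0, 0.14],
  [0, 0, 14, 0, 0, 0, 0.14],
  [0, 0, 14, 0, 0, 0, 0.14],
  [0, 0, 14, 0, 0, 0, 0.14],
  [0, 0, 14, 0, 0, 0, 0.14],
  [0, 0, 14, 0, 0, 0, 0.14],
])

```text
t: 10.48
ee_pos: [478.0, -102.0, 226.1]
orientation: [-0.288, -3.126, -0.001]
ft_force: [-0.4, 0.0, -1.0]
width: 50.1
grasp_force: 0.0
```

```bash
python3 -c "
from h import *
snap('side','s6')"
```

```text
(no output)
```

View pics/s6.png

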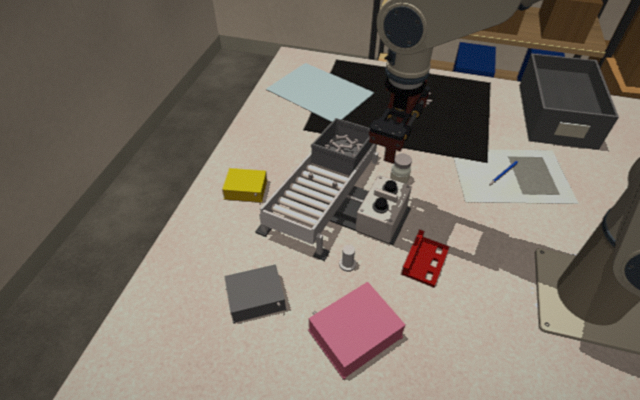

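The view shows the keys up at (381,204) and (390,187), the tote at the stop at (345,145), the loose things in place and the hand clear.

```bash
python3 -c "
from workcell import ctrl
print(ctrl.close_job())"
```

```text
the job is handed in; nothing more can be done
None
```

The job is handed in, with no verdict returned: both keys were pressed together and held until the tote lay still at the lower stop, then released; the last picture shows the keys up, the hand clear above and the loose things in place.

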